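Load the vial shaker and hold its strip down

TASK

Stand the loose brown vial upright in the empty bore of the shaker's block and let go of it. Then take the hold-down strip by its grip bar, bring it level over the row of caps and tuck its front edge under the steel keeper leaf, all the way to the post, without lifting the leaf. Finish while holding the strip pressed firmly flat on the row of caps, because the shaker is about to be started under your hand; leave the dropper bottle and the dish where they are.

Things in the scene. Friction and masses are not known exactly. Their poses are not given: they have to be found in the camera images.
- mixer: the vial shaker, fixed to the worktop: white housing 252 x 112 x 31 mm, on it an aluminium block 140 x 52 mm, top at z = 66 mm. Origin at the centre of the underside; +x runs along the row of bores to the keeper. Four bores, 22.5 mm wide, 22 mm deep (floor z = 44 mm), at x = -51, -17, 17, 51 mm, y = 0; the one at -51 (far from the keeper) is empty. Cap tops of seated vials: z = 95 mm
- free_bore (a point): centre of the mouth of the empty bore (level with the block's top, 22 mm above the bore's floor)
- keeper (a joint): hinge of the keeper leaf, a steel leaf 54 mm wide, 1.8 mm thick, that lies on the post and laps out over the row toward the shaker's -x. 0 = lying down as at the start (underside 7.5 mm above the caps); grows in rad as it is lifted. A light spring presses it down (about 1.5 N at the lip lifts it). Axis along the shaker's y at x = 124.5 mm, z = 103 mm
- keeper_lip (a point): middle of the underside of the leaf where its straight part ends (x = 70 mm of the shaker); from there a turned-up lip 9 mm long rises toward x = 61 mm as a lead-in, its end about 4.5 mm higher
- stop (a point): on the shaker's keeper post (dark, 56 mm wide, top at z = 102.5 mm): middle of its face toward the vials, at x = 92 mm of the shaker, z = 95 mm; the strip's front edge goes in under the leaf as far as this face
- strip: hold-down strip: flat aluminium 150 x 44 x 4 mm, about 100 g, lying flat, grip bar up. Origin at the centre of its underside, x along its length to the front edge, z up. Black grip bar across it at x = -15 mm: 14 mm thick along x, 40 mm long along y, top 30 mm above the underside (its foot, up to 9.6 mm above the underside, is 20 mm thick along x)
- strip_front (a point): middle of the lower front edge of the strip (x = +75 mm), the edge that goes under the leaf
- strip_rear (a point): middle of the lower rear edge of the strip (x = -75 mm)
- vial: the loose vial, standing on the worktop: glass screw-cap vial with brown filling and white cap, body 19.6 mm, cap 20.6 mm in diameter, 51 mm tall, about 16 g; origin at the centre of its underside, z up its axis
- vial_1: vial standing in the bore at x = -17 mm, like the loose one. Seated vials have 1.4 mm of play all round and lean a little if their caps are dragged sideways, so carry the strip 1 to 2 mm clear of the caps until it is home
- vial_2: vial standing in the bore at x = 17 mm: as vial_1
- vial_3: vial standing in the bore at x = 51 mm: as vial_1
- dropper: bystander: amber dropper bottle with grey cap, 38 mm in diameter, 78 mm tall; origin at the centre of its underside
- petri: bystander: petri dish with lid, 62 mm in diameter, 15 mm tall; origin at the centre of its underside
Things that resemble listed ones, but are neither listed nor needed, are in the scene too. What is shaped like the strip but purple is not meant. Leave any turquoise look-alike of the vial alone.

How it is judged (in metres and radians):
On the way, in this order (a step that is already met when the one before it is completed fails the run):
1. the loose vial stands upright on the floor of the empty bore and is let go (z of vial in the frame of mixer between 0.041 and 0.047 m and angle between vial's own z axis and vertical below 0.1 rad and horizontal distance between vial and free_bore below 0.005 m and contact force between vial and the fingers below 0.05 N), for 0.2 s.
2. the strip's front edge is under the straight part of the keeper leaf (x of strip_front in the frame of mixer above 0.074 m and y of strip_front in the frame of mixer between -0.012 and 0.012 m and z of strip_front in the frame of mixer between 0.0925 and 0.1025 m and value of joint keeper below 0.1 rad), for 0.1 s.
At the end, for the whole second after the job is handed in: Still held down by the gripper: front edge within 8 mm of the post, in line (9 mm), level (0.03 rad), both ends within 2 mm of cap height; caps in both halves of the row touched, one with over 1.2 N (more than its weight); leaf down (under 0.04 rad); all four vials in their bores (x of strip_front in the frame of mixer above 0.084 m and y of strip_front in the frame of mixer between -0.009 and 0.009 m and z of strip_front in the frame of mixer between 0.093 and 0.0972 m and z of strip_rear in the frame of mixer between 0.093 and 0.0972 m and y of strip_rear in the frame of mixer between -0.012 and 0.012 m and angle between strip's own z axis and vertical below 0.03 rad and value of joint keeper below 0.04 rad and (contact force between strip and vial above 1.2 N or contact force between strip and vial_1 above 1.2 N or contact force between strip and vial_2 above 1.2 N or contact force between strip and vial_3 above 1.2 N) and (contact force between strip and vial above 0.05 N or contact force between strip and vial_1 above 0.05 N) and (contact force between strip and vial_2 above 0.05 N or contact force between strip and vial_3 above 0.05 N) and contact force between the fingers and strip above 1.5 N and linear speed of strip below 0.02 m/s and z of vial in the frame of mixer between 0.041 and 0.047 m and angle between each of vial, vial_1, vial_2, vial_3's own z axis and vertical below 0.1 rad and z of vial_1 in the frame of mixer between 0.041 and 0.047 m and z of vial_2 in the frame of mixer between 0.041 and 0.047 m and z of vial_3 in the frame of mixer between 0.041 and 0.047 m and horizontal distance between vial and free_bore below 0.005 m); the arm keeps its last pose, push and grip.
It fails at once if the keeper leaf is lifted by more than 0.1 rad (about 6 mm at the lip) (value of joint keeper above 0.1 rad).
It fails at once if a vial that stood in the block is pulled out of its bore (z of any of vial_1, vial_2, vial_3 in the frame of mixer above 0.058 m).
It fails at once if the loose vial is knocked over (angle between vial's own z axis and vertical above 0.7 rad).
It fails at once if the dropper bottle or the dish is pushed away (over 15 mm) or knocked over (distance of any of dropper, petri from where it was at the start of the episode above 0.015 m or angle between any of dropper, petri's own z axis and vertical above 0.5 rad).
It also fails if it takes over 64 s, if anything falls off the work surface, if the arm or the gripper's body presses on something with over 40 N, if the wrist force passes 120 N, or if a joint passes its speed limit or range.

ROBOT

A 7-joint arm with a two-finger parallel gripper is mounted at the origin on the work surface; the furniture and walls round the work are solid. World frame = base frame: x ahead of the robot, y to its left, z up, the work surface at z = 0. Lengths are in mm, angles in rad, forces in N, time in s.
With the tool pointing down it reaches from about 400 to 850 mm from the base axis. Payload 10.4 kg.
Tool frame: the origin (TCP) lies where the fingers leave the gripper's body, on its centre line; the fingertips stand 70 mm ahead of it and the grasp point (between the pads) lies 51 mm ahead of it; z points along the fingers, y is the line along which they close (so a half turn about z gives the same grasp; the last joint's range is limited). The gripper opens to 87 mm and grips with 3 to 60 N. Pads are 19 mm wide; open, the fingers measure 117 mm over their backs; the gripper's body (75 mm by 190 mm) begins 51 mm behind the grasp point.
Start: joints at [1.147, 0.332, -0.065, 1.46, 0.022, 1.35, -0.088], TCP at [243.867, -575.477, 292.276] pointing down, gripper open.
Joint ranges: [-2.6, 2.6], [-0.5, 2.12], [-1.47, 1.34], [0.16, 2.42], [-1.27, 4.41], [0.06, 2.06], [-2.6, 2.6]. Speed limits (rad/s): [2.22, 2.22, 2.79, 2.79, 3.14, 3.14, 3.14].

INTERFACE

Orientations are given as a unit quaternion [x, y, z, w].
In Python, from station import ctrl, camera, close_job, models gives the robot as it stands. The module is installed in compiled form; this text tells all that it offers.
- The arm moves only by the tool play_rows, never from a script. Its argument "commands" is a list of rows, each a list of 3 entries, a list of its own where there are three numbers: the shift along the tool's x, y, z each as a share of 0.75 m, from -1 to 1, then the turn, a rotation vector about the tool's x, y, z each as a share of pi/2 rad, from -1 to 1, then the opening, from 0 (shut) to 1 (fully open). A call has exactly 10 rows; each row shifts and turns the commanded pose from where the row before left it, along the tool's axes as they then stand; what a row does not reach is not made up. A row lasts 1/8 s, in which the tool goes at most 62.5 mm and 10.7 degrees, less where a joint would pass 70% of its speed; a pose out of reach is approached as far as the arm can. A call with a number of a shift or a turn outside -1 to 1 is refused whole. A call with a gripper value outside its range is refused whole. The fingers move at their own pace and stop on an object; "squeeze" is the grip in N (left out, the last holds). Time passes only in rows, so rows that do not move let the fingers close, or fill a call up. It gives the time, the measured TCP pose, the force, the opening and the grip force at its end, in the units of the state.
- ctrl.get_obs(): the state, without advancing time (a new reading comes with each control period).
- camera(name): name is "side" or "top" or "wrist"; returns a dict with "pixels" (384x512x3 uint8, red, green, blue), "K" (3x3 intrinsics, pixels), "k1" (the pictures are not rectified: a ray, as slopes to the right and down, at radius r is drawn at 1 + k1 r^2 times it, then the intrinsics apply), "world_from_camera" (4x4, takes a point from camera to world coordinates). Camera axes: x right, y down, z forward; pixel columns grow to the right and rows downward; lengths in mm; the calibration is good to about 2 mm. A picture is of the moment at which its call begins. There is no depth.
- close_job(): hands the job in; it is judged then, once.
Trained networks look in a picture, given as the dict that the camera call returned (one of the last four; its "shot" number tells which), for a name from the list of things; names that differ only in an ending like _2 or _b are one class to them, and where a whole thing is asked for, a point or a joint stands for the part that bears it (a point fixed in the world has none). Each returns a list of dicts, best first, with "score" (0 to 1); they miss things now and then, are a little off and sometimes report something else, mostly with a low value. They report only what shows in the picture. A call takes as long as a camera call. They do not tell look-alikes from the thing itself.
- models.cut_out(target, picture): "mask" (384x512 bool, what is visible of it) and "extent" ([left, top, right, bottom] in pixels, round what is visible of it).
The state is a dict: "t": time; "q": joint angles; "joint_vel": joint speeds; "tau": joint torques, N m; "tool_pos": TCP position; "orientation": TCP orientation; "wrist_force": force on the tool from outside, world axes, zero at the start; "torque": the same for the moment, N m; "width": finger opening in mm; "finger_force": force on a finger pad.
Only numpy, scipy, OpenCV 4.12 (cv2) and the standard library are available. Lean on these libraries where they do the work, as an engineer would, in place of code of your own. Each camera call takes 0.05 s, during which the arm holds its last target. There are 200 camera calls.

## Working session

There is one attempt and no reset: what is moved stays moved. The work goes in short steps, Python scripts to look and compute and a tool call to move; the robot and the scene stay as the last step left them, time stands still between calls to the robot, and variables do not carry over. Pictures are saved under pics/ and viewed, at most 10 in all, crops included, and the job is handed in when it is done.

Besides the shell and the picture viewer there is one more tool, called after "Emit:" as name([rows], argument=value, ...), one row to a line, values as JSON. play_rows: Moves the arm, as the interface text tells. Its arguments: {"type":"object","properties":{"commands":{"type":"array","items":{"type":"array"}},"squeeze":{"type":"number"}},"required":["commands"]}

```bash
mkdir -p pics; cat > h.py <<'E'
import numpy as np, cv2
from station import ctrl,camera,models
def shot(n):
    return camera(n)
def ray(p,uv):
    K=np.array(p["K"]);k=p["k1"]
    d=np.linalg.solve(K,[uv[0],uv[1],1.])[:2]
    s=d.copy()
    for _ in range(20): s=d/(1+k*(s@s))
    T=np.array(p["world_from_camera"]);return T[:3,3],T[:3,:3]@np.array([s[0],s[1],1.])
def atz(p,uv,z):
    o,d=ray(p,uv);return o+d*(z-o[2])/d[2]
def proj(p,X):
    T=np.array(p["world_from_camera"]);c=T[:3,:3].T@(np.array(X,float)-T[:3,3])
    s=c[:2]/c[2];s=s*(1+p["k1"]*(s@s));return (np.array(p["K"])@[s[0],s[1],1])[:2]
def save(p,f,crop=None,sc=1):
    im=cv2.cvtColor(p["pixels"],cv2.COLOR_RGB2BGR)
    if crop: im=im[crop[1]:crop[3],crop[0]:crop[2]]
    cv2.imwrite("pics/"+f,cv2.resize(im,None,fx=sc,fy=sc,interpolation=cv2.INTER_CUBIC))
def sh():
    o=ctrl.get_obs();print({k:np.round(o[k],3).tolist() for k in("t","tool_pos","orientation","wrist_force","width","finger_force")})
E
python3 - <<'E'
from h import *
sh()
p=shot("top");s=shot("side")
im=np.vstack([p["pixels"],s["pixels"]]) 
save(p,"top1.png",sc=1.5);save(s,"side1.png",sc=1.5)
for q,n in((p,"top"),(s,"side")):
    print(n,np.round(q["world_from_camera"],3).tolist(),q["k1"],q["K"][0][0])
    for t in("mixer","keeper","strip","vial","dropper","petri"):
        print(t,[(round(float(r["score"]),2),np.round(r["extent"]).tolist()) for r in models.cut_out(t,q)])
E
```

```text
{'t': 0.0, 'tool_pos': [243.765, -575.21, 291.436], 'orientation': [0.98, 0.199, -0.0, -0.001], 'wrist_force': [0.341, -0.28, -0.063], 'width': 86.925, 'finger_force': 0.0}
top [[-0.163, -0.965, 0.205, 332.789], [-0.987, 0.16, -0.033, 8.351], [-0.001, -0.208, -0.978, 997.961], [0.0, 0.0, 0.0, 1.0]] 0.014948707407310436 350.89681934623235
mixer [(0.58, [194.0, 139.0, 237.0, 243.0])]
keeper [(0.85, [206.0, 143.0, 225.0, 167.0]), (0.6, [302.0, 178.0, 324.0, 224.0]), (0.17, [209.0, 190.0, 219.0, 197.0])]
strip [(0.86, [336.0, 238.0, 366.0, 295.0]), (0.72, [304.0, 175.0, 323.0, 227.0]), (0.42, [141.0, 232.0, 162.0, 246.0])]
vial [(0.52, [209.0, 191.0, 221.0, 200.0]), (0.42, [212.0, 169.0, 218.0, 177.0]), (0.39, [266.0, 143.0, 269.0, 150.0])]
dropper [(0.49, [140.0, 232.0, 160.0, 246.0]), (0.34, [327.0, 142.0, 349.0, 163.0])]
petri [(0.92, [328.0, 143.0, 346.0, 162.0]), (0.18, [301.0, 176.0, 323.0, 226.0])]
side [[1.0, 0.004, -0.017, 523.685], [0.016, -0.502, 0.865, -809.608], [-0.005, -0.865, -0.502, 561.579], [0.0, 0.0, 0.0, 1.0]] -0.13143783009685317 382.73464194670976
mixer [(0.88, [221.0, 164.0, 321.0, 214.0])]
keeper [(0.58, [294.0, 165.0, 322.0, 175.0])]
strip [(0.88, [209.0, 251.0, 278.0, 277.0]), (0.82, [107.0, 268.0, 186.0, 297.0])]
vial [(0.69, [300.0, 232.0, 308.0, 255.0]), (0.66, [314.0, 218.0, 325.0, 238.0]), (0.57, [259.0, 169.0, 268.0, 180.0]), (0.53, [272.0, 166.0, 282.0, 182.0]), (0.41, [284.0, 169.0, 292.0, 186.0])]
dropper [(0.73, [230.0, 142.0, 244.0, 168.0])]
petri [(0.62, [294.0, 283.0, 327.0, 310.0])]
```

View pics/top1.png

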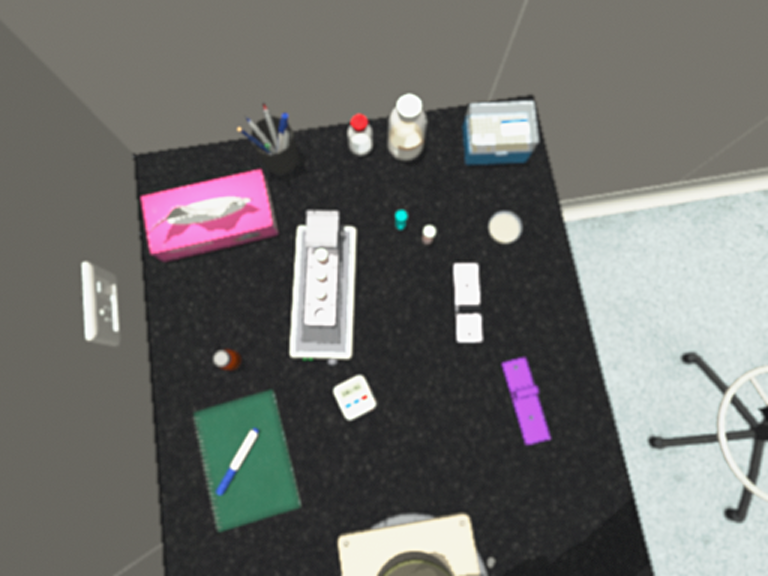

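View pics/side1.png

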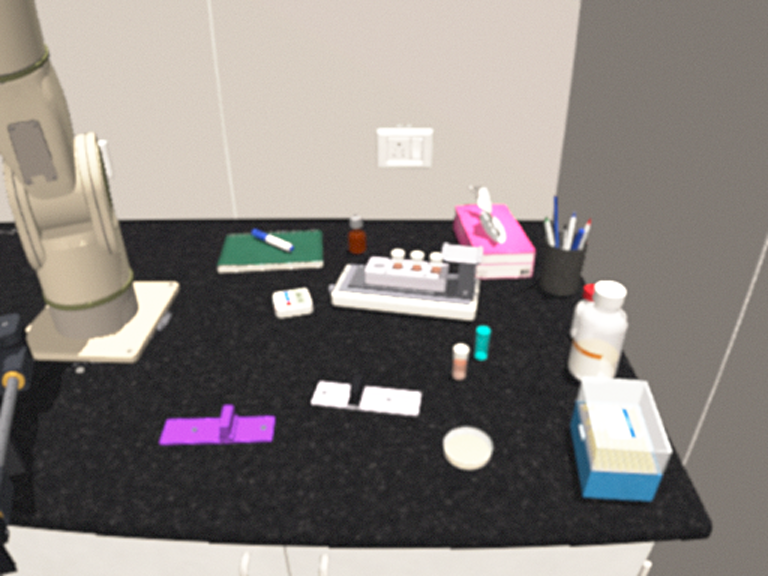

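The top view shows the mixer at (322,290) with its keeper at the far (+x) end. The white strip is at (467,303) with its bar at (467,311), so its front points to +x. The brown vial is at (428,234), with the turquoise one beside it at (400,218). The side view agrees. Next I get coarse positions.

```bash
python3 - <<'E'
from h import *
p=shot("top");s=shot("side")
f=lambda q,u,v,z:np.round(atz(q,(u/1.5,v/1.5),z)[:2],0).tolist()
print("vial top",f(p,429,229,51),"side base",f(s,459,378,0),"side captop",f(s,461,347,51))
print("turq top",f(p,401,213,51),f(s,482,358,0))
print("strip corners top",[f(p,*c,4) for c in((454,264),(480,264),(482,341),(458,342))],"side",[f(s,*c,4) for c in((316,383),(421,392),(419,415),(312,405))])
print("bar top",f(p,467,309,30))
print("caps top",[f(p,*c,95) for c in((321,255),(321,274),(321,292))],"side",[f(s,*c,95) for c in((398,252),(417,254),(437,256))])
print("housing top",[f(p,*c,31) for c in((298,226),(356,228),(352,357),(291,356))])
print("petri",f(p,506,228,15),"dropper",f(p,222,358,78))
w=shot("wrist");T=np.array(w["world_from_camera"]);o=ctrl.get_obs()
print(np.round(T,3).tolist(),w["K"][0][0],w["k1"])
E
```

```text
vial top [626.0, -140.0] side base [627.0, -144.0] side captop [627.0, -134.0]
turq top [666.0, -94.0] [668.0, -96.0]
strip corners top [[563.0, -182.0], [554.0, -232.0], [407.0, -205.0], [412.0, -160.0]] side [[414.0, -162.0], [568.0, -180.0], [563.0, -227.0], [414.0, -209.0]]
bar top [468.0, -184.0]
caps top [[597.0, 65.0], [562.0, 70.0], [530.0, 75.0]] side [[536.0, 81.0], [569.0, 73.0], [603.0, 66.0]]
housing top [[680.0, 104.0], [658.0, -5.0], [415.0, 41.0], [435.0, 150.0]]
petri [615.0, -294.0] dropper [446.0, 262.0]
[[0.39, -0.884, -0.256, 314.359], [-0.921, -0.375, -0.107, -545.571], [-0.001, 0.278, -0.961, 383.993], [0.0, 0.0, 0.0, 1.0]] 264.94575797039863 0.008656602165153323
```

```bash
cat >> h.py <<'E'
from scipy.spatial.transform import Rotation as R
def plan(target,yaw):
    """total shift (tool axes, shares of .75 m) and turn (shares of pi/2) to reach TCP target, pointing down, tool x at yaw"""
    o=ctrl.get_obs();R0=R.from_quat(o["orientation"])
    Rt=R.from_euler("z",yaw)*R.from_euler("x",np.pi)
    print("shift",np.round(R0.inv().apply(np.array(target)-o["tool_pos"])/750,4).tolist(),"turn",np.round((R0.inv()*Rt).as_rotvec()/(np.pi/2),4).tolist(),"at",np.round(o["tool_pos"],1).tolist(),"yaw",round(float(np.arctan2(*R0.apply([1,0,0])[[1,0]])),4))
E
python3 -c "
from h import *
plan([600,-140,260],-0.17)"
```

```text
shift [0.6637, -0.3494, 0.043] turn [0.0, -0.0, 0.3634] at [243.9, -575.5, 292.3] yaw 0.4008
```

Emit:
play_rows([
  [[0.0737, -0.0388, 0.0048], [0, 0, 0], 1],
  [[0.0737, -0.0388, 0.0048], [0, 0, 0], 1],
  [[0.0737, -0.0388, 0.0048], [0, 0, 0], 1],
  [[0.0737, -0.0388, 0.0048], [0, 0, 0], 1],
  [[0.0737, -0.0388, 0.0048], [0, 0, 0], 1],
  [[0.0737, -0.0388, 0.0048], [0, 0, 0], 1],
  [[0.0737, -0.0388, 0.0048], [0, 0, 0], 1],
  [[0.0737, -0.0388, 0.0048], [0, 0, 0], 1],
  [[0.0737, -0.0388, 0.0048], [0, 0, 0], 1],
  [[0, 0, 0], [0, 0, 0.1], 1],
])

```text
t: 2.1
tool_pos: [601.5, -134.5, 259.3]
orientation: [0.992, 0.124, 0.0, -0.002]
wrist_force: [-0.3, 0.1, 0.4]
width: 86.9
finger_force: 0.0
```

Emit:
play_rows([
  [[0, 0, 0], [0, 0, 0.1], 1],
  [[0, 0, 0], [0, 0, 0.1], 1],
  [[0, 0, 0], [0, 0, 0.063], 1],
  [[0, 0, 0], [0, 0, 0], 0.6],
  [[0, 0, 0], [0, 0, 0], 0.6],
  [[0, 0, 0], [0, 0, 0], 0.6],
  [[0, 0, 0], [0, 0, 0], 0.6],
  [[0, 0, 0], [0, 0, 0], 0.6],
  [[0, 0, 0], [0, 0, 0], 0.6],
  [[0, 0, 0], [0, 0, 0], 0.6],
])

```text
t: 3.35
tool_pos: [599.3, -140.7, 259.9]
orientation: [0.996, -0.085, 0.0, 0.0]
wrist_force: [0.1, 0.1, 0.4]
width: 52.3
finger_force: 0.0
```

```bash
python3 - <<'E'
from h import *
sh()
w=shot("wrist");save(w,"w1.png",sc=1.5)
for t in("vial","strip","mixer"):
    print(t,[(round(float(r["score"]),2),np.round(r["extent"]).tolist()) for r in models.cut_out(t,w)])
plan([626,-140,200],-0.17)
E
```

```text
{'t': 3.35, 'tool_pos': [599.332, -140.746, 259.918], 'orientation': [0.996, -0.085, 0.0, 0.0], 'wrist_force': [0.135, 0.094, 0.409], 'width': 52.301, 'finger_force': 0.0}
vial [(0.91, [190.0, 127.0, 212.0, 144.0]), (0.63, [236.0, 148.0, 258.0, 170.0]), (0.6, [51.0, 207.0, 84.0, 232.0])]
strip [(0.7, [284.0, 194.0, 314.0, 285.0])]
mixer [(0.87, [0.0, 142.0, 146.0, 241.0]), (0.3, [8.0, 151.0, 74.0, 221.0])]
shift [0.0349, -0.0069, 0.0799] turn [0.0, -0.0, 0.0004] at [599.4, -140.7, 259.9] yaw -0.1694
```

View pics/w1.png

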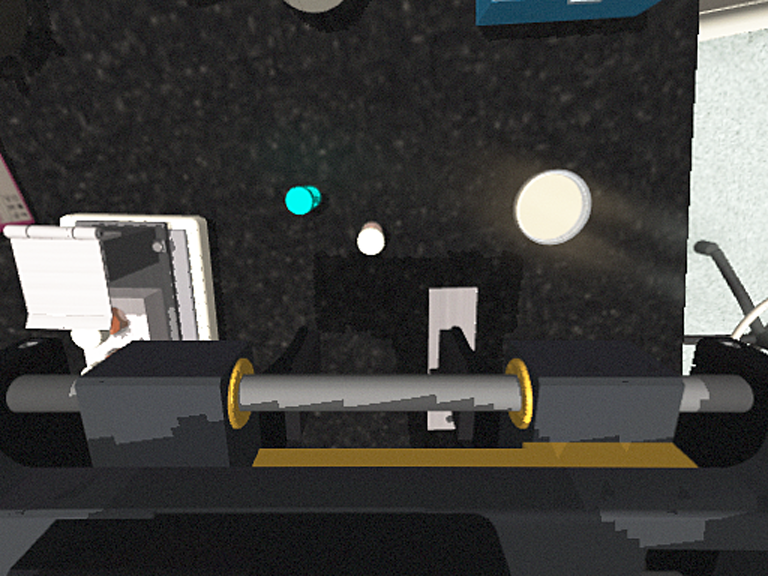

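The wrist view shows the brown vial's cap at (370,240) and the turquoise vial at (302,200). The leaf is at (58,275), with the strip at (453,355) behind the fingers.

```bash
python3 - <<'E'
from h import *
w=shot("wrist")
im=w["pixels"].astype(int)
sub=im[140:175,232:262];m=(sub.min(2)>200)
v,u=np.nonzero(m);c=(u.mean()+232,v.mean()+140);print("cap",c,m.sum(),u.min()+232,u.max()+232,v.min()+140,v.max()+140)
X=atz(w,c,51);print(X)
g=lambda u,v,z:np.round(atz(w,(u/1.5,v/1.5),z)[:2],1).tolist()
print("petri",g(553,206,15),"housing right edge",g(190,216,31),g(208,216,31),g(215,338,31),"leaf lip",g(25,327,106),g(110,327,106),"hinge", g(8,230,104),g(103,233,104))
print("strip",g(429,288,4),g(477,288,4))
plan([X[0],X[1],200],-0.17)
E
```

```text
cap (np.float64(246.66396761133603), np.float64(160.50607287449392)) 247 238 255 152 169
[ 625.16777195 -137.53210129   51.        ]
petri [622.2, -290.7] housing right edge [665.6, 1.7] [663.2, -12.4] [560.3, 11.8] leaf lip [615.9, 94.0] [606.4, 39.1] hinge [678.1, 79.7] [666.6, 22.7]
strip [565.6, -180.5] [558.2, -223.6]
shift [0.0332, -0.0101, 0.0798] turn [0.0001, -0.0, 0.0004] at [599.3, -140.8, 259.9] yaw -0.1694
```

Emit:
play_rows([
  [[0.0332, -0.0101, 0.02], [0, 0, 0], 0.6],
  [[0, 0, 0.05], [0, 0, 0], 0.6],
  [[0, 0, 0.05], [0, 0, 0], 0.6],
  [[0, 0, 0.05], [0, 0, 0], 0.6],
  [[0, 0, 0.048], [0, 0, 0], 0.6],
  [[0, 0, 0], [0, 0, 0], 0.6],
  [[0, 0, 0], [0, 0, 0], 0.4],
  [[0, 0, 0], [0, 0, 0], 0.3],
  [[0, 0, 0], [0, 0, 0], 0.2],
  [[0, 0, 0], [0, 0, 0], 0.1],
], squeeze=10)

```text
t: 4.85
tool_pos: [625.4, -137.6, 97.0]
orientation: [0.996, -0.085, 0.0, 0.0]
wrist_force: [-0.7, 0.0, 1.0]
width: 20.5
finger_force: 6.2
```

Emit:
play_rows([
  [[0, 0, 0], [0, 0, 0], 0.1],
  [[0, 0, 0], [0, 0, 0], 0.1],
  [[0, 0, -0.05], [0, 0, 0], 0.1],
  [[0, 0, -0.05], [0, 0, 0], 0.1],
  [[0, 0, -0.05], [0, 0, 0], 0.1],
  [[0, 0, -0.02], [0, 0, 0], 0.1],
  [[0, 0, 0], [0, 0, 0], 0.1],
  [[0, 0, 0], [0, 0, 0], 0.1],
  [[0, 0, 0], [0, 0, 0], 0.1],
  [[0, 0, 0], [0, 0, 0], 0.1],
])

```text
t: 6.1
tool_pos: [624.9, -137.4, 223.0]
orientation: [0.996, -0.085, -0.001, -0.0]
wrist_force: [-0.1, -0.1, 0.0]
width: 20.0
finger_force: 10.0
```

```bash
python3 - <<'E'
from h import *
sh()
plan([445,92,225],-0.17)
E
```

```text
{'t': 6.1, 'tool_pos': [624.876, -137.447, 222.992], 'orientation': [0.996, -0.085, -0.001, -0.0], 'wrist_force': [-0.126, -0.093, 0.042], 'width': 19.98, 'finger_force': 9.997}
shift [-0.288, -0.2611, -0.0023] turn [-0.0, 0.0008, 0.0004] at [624.9, -137.4, 223.0] yaw -0.1694
```

Emit:
play_rows([
  [[-0.048, -0.0435, 0], [0, 0, 0], 0.1],
  [[-0.048, -0.0435, 0], [0, 0, 0], 0.1],
  [[-0.048, -0.0435, 0], [0, 0, 0], 0.1],
  [[-0.048, -0.0435, 0], [0, 0, 0], 0.1],
  [[-0.048, -0.0435, 0], [0, 0, 0], 0.1],
  [[-0.048, -0.0435, 0], [0, 0, 0], 0.1],
  [[0, 0, 0], [0, 0, 0], 0.1],
  [[0, 0, 0], [0, 0, 0], 0.1],
  [[0, 0, 0], [0, 0, 0], 0.1],
  [[0, 0, 0], [0, 0, 0], 0.1],
])

```text
t: 7.35
tool_pos: [445.6, 91.2, 223.7]
orientation: [0.996, -0.085, -0.0, -0.0]
wrist_force: [0.9, 0.5, -0.8]
width: 19.8
finger_force: 10.0
```

```bash
python3 - <<'E'
from h import *
sh()
w=shot("wrist");save(w,"w2.png",sc=1.5)
np.savez("w2.npz",**{k:w[k] for k in("pixels","K","k1","world_from_camera")})
for t in("vial","keeper","mixer"):
    print(t,[(round(float(r["score"]),2),np.round(r["extent"]).tolist()) for r in models.cut_out(t,w)])
E
```

```text
{'t': 7.35, 'tool_pos': [445.614, 91.243, 223.684], 'orientation': [0.996, -0.085, -0.0, -0.0], 'wrist_force': [0.9, 0.486, -0.809], 'width': 19.795, 'finger_force': 9.997}
vial [(0.92, [240.0, 89.0, 261.0, 112.0]), (0.9, [237.0, 34.0, 258.0, 70.0]), (0.75, [235.0, 1.0, 263.0, 27.0]), (0.71, [235.0, 208.0, 271.0, 251.0])]
keeper [(0.52, [238.0, 2.0, 267.0, 26.0])]
mixer [(0.95, [189.0, 0.0, 310.0, 212.0])]
```

View pics/w2.png

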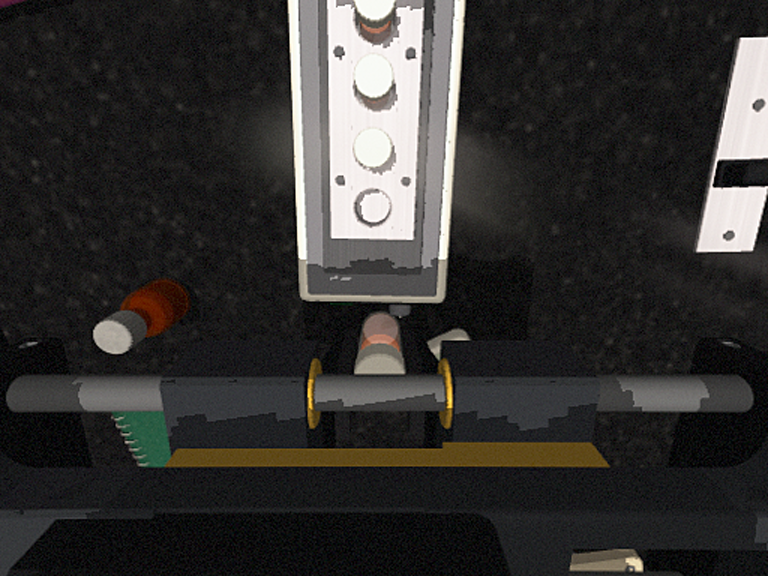

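The wrist view shows the empty bore at (373,207), caps at (374,149) and (374,76), and the block's rear edge at row 240. The strip is at the right, and the held vial is at (379,345) with its bottom at about (381,318).

```bash
python3 - <<'E'
from h import *
w=dict(np.load("w2.npz"));w["k1"]=float(w["k1"])
im=w["pixels"].astype(int)
g=lambda u,v,z:atz(w,(u/1.5,v/1.5),z)
def blob(l,t,r,b,th):
    s=im[t:b,l:r];m=(s.min(2)>th).astype(np.uint8)
    n,lab,st,ce=cv2.connectedComponentsWithStats(m);i=1+st[1:,4].argmax();print(st[i]);return ce[i]+[l,t]
print("rows ring:");print(im[128:150,236:263].min(2)//10)
a=g(373,207,66);b1=g(373.5,149,95);b2=g(374,76,95)
print("bore",a,"cap1",b1,"cap2",b2)
d=b2-b1;print("cap pitch",np.hypot(*d[:2]),"yaw",np.arctan2(d[1],d[0]))
d=b1-a;print("bore-cap1",np.hypot(*d[:2]),np.arctan2(d[1],d[0]))
for e,z in(((329,238),(328,5),66),((415,240),(423,5),66),((301,293),(291,10),31),((444,297),(464,10),31)) and [((329,238,328,5),66),((415,240,423,5),66),((301,290,291,10),31),((444,290,464,10),31)]:
    p,q=g(e[0],e[1],z),g(e[2],e[3],z);d=q-p;print("edge",p[:2].round(1),q[:2].round(1),"yaw",np.arctan2(d[1],d[0]).round(4))
R0=R.from_quat(ctrl.get_obs()["orientation"])
o=ctrl.get_obs()["tool_pos"]
for zz in (96,70+0):pass
for h in(45,):
    print("pred vial bottom px(1.5x)",1.5*proj(w,o+R0.apply([0,0,51+h])),"cap top",1.5*proj(w,o+R0.apply([0,0,51+h-51])))
save(w,"w2c.png",(220,115,285,255),4)
E
```

```text
rows ring:
[[23 23 24 23 13 14 14 13 13 13 13 16 16 16 16 16 16 24 23 17 19 23 24 24
  24 23 23]
 [24 24 23 17 14 14 13 17 16 17 16 24 25 25 24 25 24 24 24 18 18 18 23 24
  24 23 23]
 [24 22 17 13 13 13 12 25 25 25 24 24 24 23 24 23 24 24 23 24 24 18 19 24
  24 23 23]
 [24 20 13 13 14 13 16 24 24 24 23 23 23 23 23 23 23 24 23 23 24 19 18 20
  23 24 23]
 [23 17 11 13 13 12 24 24 24 24 23 23 23 23 23 23 23 24 23 23 23 24 23 18
  23 24 23]
 [21 14 12 13 13 15 24 24 23 24 23 23 23 23 23 23 23 23 23 23 23 23 24 20
  21 23 23]
 [17 10 13 13 16 24 24 24 24 24 23 23 23 23 23 23 23 24 23 23 23 23 24 22
  19 23 24]
 [11  6 12 13 25 25 24 24 24 23 23 23 23 23 23 23 23 24 23 23 23 23 24 18
  17 23 23]
 [14  8 12 12 23 24 24 24 24 23 23 23 23 23 23 23 23 23 23 23 23 23 24 22
  18 21 23]
 [13  9 13 13 11 23 24 24 23 24 23 23 23 23 23 23 23 24 23 23 23 23 24 22
  15 21 23]
 [11  8 13 14 12 24 24 24 23 23 23 23 23 23 23 23 23 23 23 23 23 23 24 22
  16 21 23]
 [13  8 13 13 12 24 24 24 23 24 23 23 23 23 23 23 23 23 23 23 23 23 24 18
  15 21 23]
 [14  7 12 14 12 24 24 24 24 23 23 23 23 23 23 23 24 24 2
[... 614 characters left out ...]
3 24
  23 23 23]
 [23 24 24 22 19 14 11  9  8  7  7 11 12 12 12  9  8  9 10 15 21 22 24 24
  23 23 23]
 [23 23 24 24 23 21 19 14 11  9  9  9  8  8  9 10 10 14 16 21 23 24 24 24
  23 23 23]]
bore [500.23489902  86.12824844  66.        ] cap1 [532.09772079  79.74043035  95.        ] cap2 [565.99054722  73.50044465  95.        ]
cap pitch 34.462459359329465 yaw -0.18207043741376644
bore-cap1 32.49682493176531 -0.19785583635588672
edge [486.  116.9] [610.1  91.4] yaw -0.2025
edge [475.5  63.5] [601.3  40.8] yaw -0.1788
edge [446.3 150.9] [623.8 116.3] yaw -0.1925
edge [428.2  45.6] [605.6  11. ] yaw -0.1927
pred vial bottom px(1.5x) [379.03140137 328.04125285] cap top [378.78820795 378.73550571]
```

View pics/w2c.png

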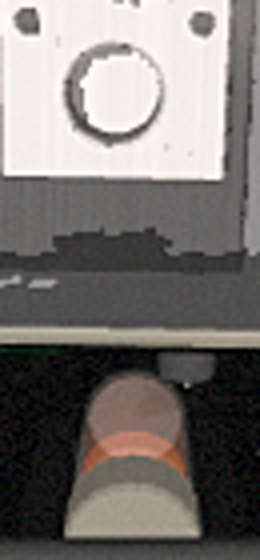

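The bore outline and the held vial's bottom disk are both clear in the crop. The bore centre is at 1.5x (372,206.5). The vial bottom is at (381,327), against a predicted (379,328).

```bash
python3 - <<'E'
from h import *
w=dict(np.load("w2.npz"));w["k1"]=float(w["k1"])
o=ctrl.get_obs();t=np.array(o["tool_pos"])
vb=atz(w,(253.9,217.7),t[2]-96);B=atz(w,(248,137.7),66)
print("vial off",(vb-t)[:2],"bore",B[:2])
off=(vb-t)[:2]
plan([*(B[:2]-off),172],-0.19)
E
```

```text
vial off [ 0.62910284 -1.04161134] bore [500.6090894   86.68924022]
shift [0.0727, -0.0071, 0.069] turn [-0.0, 0.0001, 0.0128] at [445.4, 91.7, 223.8] yaw -0.1698
```

Emit:
play_rows([
  [[0.0363, -0.0036, 0], [0, 0, 0], 0.1],
  [[0.0364, -0.0035, 0], [0, 0, 0], 0.1],
  [[0, 0, 0.023], [0, 0, 0.0128], 0.1],
  [[0, 0, 0.023], [0, 0, 0], 0.1],
  [[0, 0, 0.023], [0, 0, 0], 0.1],
  [[0, 0, 0], [0, 0, 0], 0.1],
  [[0, 0, 0], [0, 0, 0], 0.1],
  [[0, 0, 0], [0, 0, 0], 0.1],
  [[0, 0, 0], [0, 0, 0], 0.1],
  [[0, 0, 0], [0, 0, 0], 0.1],
])

```text
t: 8.8
tool_pos: [500.0, 87.9, 172.4]
orientation: [0.996, -0.095, 0.0, 0.0]
wrist_force: [-0.0, -0.9, 0.2]
width: 20.0
finger_force: 10.0
```

```bash
python3 - <<'E'
from h import *
sh()
w=shot("wrist");save(w,"w3.png",(196,80,326,260),4)
save(w,"w3.png",(196,130,316,270),4)
np.savez("w3.npz",**{k:w[k] for k in("pixels","K","k1","world_from_camera")})
t=np.array(ctrl.get_obs()["tool_pos"])
f=lambda X:(proj(w,X)-[196,130]+.5)*4
print("pred vial bottom",f(t+[.6,-1,-96]),"bore at est",f([500.6,86.7,66]))
E
```

```text
{'t': 8.8, 'tool_pos': [499.997, 87.946, 172.352], 'orientation': [0.996, -0.095, 0.0, 0.0], 'wrist_force': [-0.028, -0.867, 0.207], 'width': 20.007, 'finger_force': 9.998}
pred vial bottom [235.76246927 351.4477618 ] bore at est [236.61762163 331.66071202]
```

View pics/w3.png

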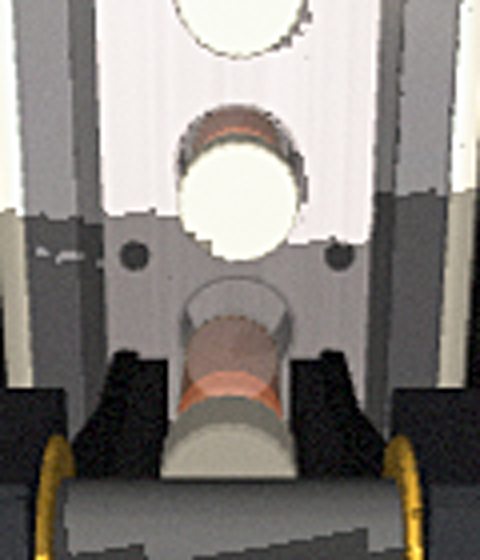

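```bash
python3 - <<'E'
from h import *
w=dict(np.load("w3.npz"));w["k1"]=float(w["k1"])
t=np.array(ctrl.get_obs()["tool_pos"])
f=lambda X:(proj(w,X)-[196,130]+.5)*4
def ext(c,r):
    a=np.linspace(0,6.283,181);P=np.array([f([c[0]+r*np.cos(x),c[1]+r*np.sin(x),c[2]]) for x in a])
    return "L%.0f R%.0f T%.0f B%.0f"%(P[:,0].min(),P[:,0].max(),P[:,1].min(),P[:,1].max())
print("bore(183,293,276)",ext([500.6,86.7,66],11.25))
for dx,dz in((0,0),(-1,0),(-2,0)):
  c=t+[.6+dx,-1,-97];print(dx,"bottom r9.8(187,283,315)",ext(c,9.8),"r9",ext(c,9))
c=t+[0,0,-97]; print("cap junction z=39 r9.8 (T~392 at 235)",ext(c+[0,0,39],9.8),"cap lower edge r10.3",ext(c+[0,0,39],10.3),"cap top",ext(c+[0,0,51],10.3))
c1=[532.1,79.7,95];print("cap1 (180,300,140,262)",ext(c1,10.3))
E
```

```text
bore(183,293,276) L180 R293 T278 B384
0 bottom r9.8(187,283,315) L184 R287 T301 B397 r9 L189 R283 T305 B393
-1 bottom r9.8(187,283,315) L185 R288 T306 B401 r9 L190 R284 T310 B398
-2 bottom r9.8(187,283,315) L187 R289 T311 B406 r9 L191 R285 T315 B402
cap junction z=39 r9.8 (T~392 at 235) L168 R294 T390 B504 cap lower edge r10.3 L165 R297 T387 B507 cap top L160 R302 T421 B549
cap1 (180,300,140,262) L181 R306 T149 B271
```

Emit:
play_rows([
  [[0.0024, 0.0005, 0], [0, 0, 0], 0.1],
  [[0, 0, 0.006], [0, 0, 0], 0.1],
  [[0, 0, 0.006], [0, 0, 0], 0.1],
  [[0, 0, 0.006], [0, 0, 0], 0.1],
  [[0, 0, 0.003], [0, 0, 0], 0.1],
  [[0, 0, 0], [0, 0, 0], 0.1],
  [[0, 0, 0], [0, 0, 0], 0.1],
  [[0, 0, 0], [0, 0, 0], 0.1],
  [[0, 0, 0], [0, 0, 0], 0.1],
  [[0, 0, 0], [0, 0, 0], 0.1],
])

```text
t: 10.1
tool_pos: [501.6, 87.2, 156.4]
orientation: [0.996, -0.095, 0.0, 0.0]
wrist_force: [0.7, -0.1, -0.2]
width: 20.1
finger_force: 10.0
```

Emit:
play_rows([
  [[0, 0, 0.004], [0, 0, 0], 0.1],
  [[0, 0, 0.004], [0, 0, 0], 0.1],
  [[0, 0, 0.004], [0, 0, 0], 0.1],
  [[0, 0, 0.004], [0, 0, 0], 0.1],
  [[0, 0, 0.0035], [0, 0, 0], 0.1],
  [[0, 0, 0], [0, 0, 0], 0.1],
  [[0, 0, 0], [0, 0, 0], 0.1],
  [[0, 0, 0], [0, 0, 0], 0.1],
  [[0, 0, 0], [0, 0, 0], 0.1],
  [[0, 0, 0], [0, 0, 0], 0.1],
])

```text
t: 11.35
tool_pos: [501.6, 87.2, 141.8]
orientation: [0.996, -0.095, 0.0, 0.0]
wrist_force: [0.3, 0.6, 0.9]
width: 20.5
finger_force: 10.0
```

Emit:
play_rows([
  [[0, 0, 0], [0, 0, 0], 0.3],
  [[0, 0, 0], [0, 0, 0], 0.45],
  [[0, 0, 0], [0, 0, 0], 0.45],
  [[0, 0, 0], [0, 0, 0], 0.45],
  [[0, 0, -0.01], [0, 0, 0], 0.45],
  [[0, 0, -0.03], [0, 0, 0], 0.45],
  [[0, 0, -0.05], [0, 0, 0], 0.45],
  [[-0.03, 0, -0.05], [0, 0, 0], 0.45],
  [[-0.04, 0, 0], [0, 0, 0], 0.45],
  [[0, 0, 0], [0, 0, 0], 0.45],
])

```text
t: 12.6
tool_pos: [449.0, 97.6, 247.8]
orientation: [0.996, -0.094, 0.001, 0.0]
wrist_force: [0.6, -1.0, 0.2]
width: 39.4
finger_force: 0.0
```

```bash
python3 - <<'E'
from h import *
sh()
w=shot("wrist")
np.savez("w4.npz",**{k:w[k] for k in("pixels","K","k1","world_from_camera")})
save(w,"w4.png",sc=1.5)
E
```

```text
{'t': 12.6, 'tool_pos': [449.025, 97.623, 247.756], 'orientation': [0.996, -0.094, 0.001, 0.0], 'wrist_force': [0.586, -1.035, 0.206], 'width': 39.362, 'finger_force': 0.0}
```

View pics/w4.png

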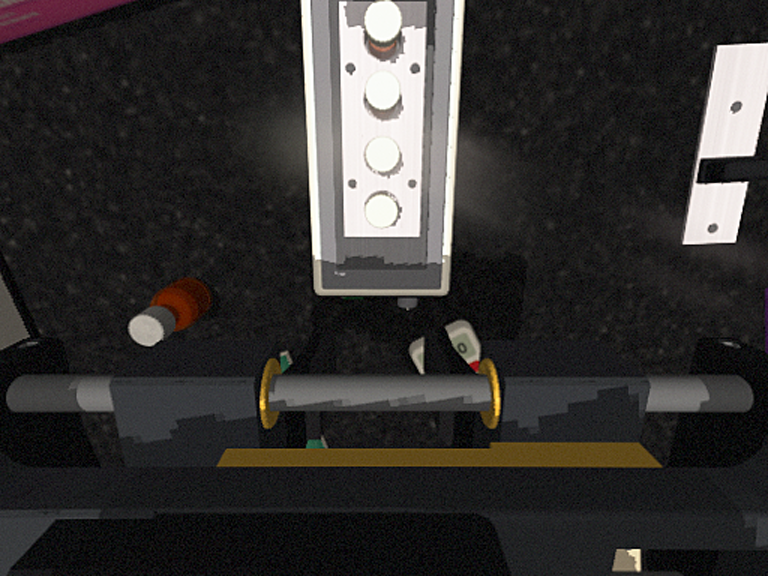

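All four caps are in line at (382,210), (382,155), (383,91) and (383,21), and the vial is seated. The strip is at the right, with its lower-left corner at (684,243) and upper-left at (718,46).

```bash
python3 - <<'E'
from h import *
w=dict(np.load("w4.npz"));w["k1"]=float(w["k1"])
im=w["pixels"].astype(int)
g=lambda u,v,z:atz(w,(u/1.5,v/1.5),z)
P=np.array([g(382,210,95),g(382,155,95),g(382.5,91,95),g(383,21.5,95)])[:,:2]
print(P.round(1),np.diff(P,axis=0).round(1))
xs=np.array([-51,-17,17,51]);d=np.polyfit(xs,P,1);yaw=np.arctan2(d[0][1],d[0][0]);print("scale",np.hypot(*d[0]),"yaw",yaw,"mixer origin",d[1])
S=[g(*c,4) for c in((684,243),(736,243),(718,46))]
e=S[2]-S[0];print("strip",np.round(S,1)[:,:2].tolist(),"len",np.hypot(*e[:2]),"yaw",np.arctan2(e[1],e[0]),"width",np.hypot(*(S[1]-S[0])[:2]))
y=np.arctan2(e[1],e[0]);print("bar edges", g(699,157,30)[:2],g(697,182,30)[:2])
c=S[0][:2]+R.from_euler("z",y).apply([75,-22,0])[:2];b=c+R.from_euler("z",y).apply([-15,0,0])[:2];print("centre",c,"bar",b)
plan([b[0]+0,b[1]-70,230],y+np.pi/2);print(ctrl.get_obs()["q"])
plan([b[0],b[1],230],y-np.pi/2)
E
```

```text
[[501.4  86.3]
 [532.6  80.4]
 [566.   73.8]
 [599.2  67.3]] [[31.2 -5.9]
 [33.4 -6.6]
 [33.2 -6.5]]
scale 0.9783175123895665 yaw -0.19183114977596233 mixer origin [549.78780107  76.96896605]
strip [[417.7, -158.9], [409.5, -201.6], [563.9, -179.8]] len 147.68277426247784 yaw -0.1418454692120432 width 43.49039337799177
bar edges [ 489.2761281  -149.42422621] [ 471.309519   -148.57840829]
centre [ 488.86233787 -191.31802586] bar [ 474.01298606 -189.19747152]
shift [0.1209, 0.4606, 0.0237] turn [0.001, -0.0006, -1.0301] at [449.9, 97.1, 247.5] yaw -0.1891
[ 0.19409258  0.02827181 -0.50912802  1.91497995  0.01599536  1.20079553
 -2.08049035]
shift [0.1033, 0.3689, 0.0236] turn [-0.0005, -0.001, 0.9699] at [449.9, 97.1, 247.5] yaw -0.1891
```

Emit:
play_rows([
  [[0.0173, 0.0658, 0.0034], [0, 0, 0], 0.45],
  [[0.0173, 0.0658, 0.0034], [0, 0, 0], 0.45],
  [[0.0173, 0.0658, 0.0034], [0, 0, 0], 0.45],
  [[0.0173, 0.0658, 0.0034], [0, 0, 0], 0.45],
  [[0.0173, 0.0658, 0.0034], [0, 0, 0], 0.45],
  [[0.0173, 0.0658, 0.0034], [0, 0, 0], 0.45],
  [[0.0173, 0.0658, 0.0034], [0, 0, 0], 0.45],
  [[0, 0, 0], [0, 0, -0.1145], 0.45],
  [[0, 0, 0], [0, 0, -0.1145], 0.45],
  [[0, 0, 0], [0, 0, -0.1145], 0.45],
])

```text
t: 13.9
tool_pos: [474.4, -260.0, 228.4]
orientation: [0.984, 0.177, -0.0, -0.0]
wrist_force: [0.0, -0.0, -0.4]
width: 39.1
finger_force: 0.0
```

Emit:
play_rows([
  [[0, 0, 0], [0, 0, -0.1145], 0.45],
  [[0, 0, 0], [0, 0, -0.1145], 0.45],
  [[0, 0, 0], [0, 0, -0.1145], 0.45],
  [[0, 0, 0], [0, 0, -0.1145], 0.45],
  [[0, 0, 0], [0, 0, -0.1145], 0.45],
  [[0, 0, 0], [0, 0, -0.1145], 0.45],
  [[0, 0, 0], [0, 0, 0], 0.45],
  [[0, 0, 0], [0, 0, 0], 0.45],
  [[0, 0, 0], [0, 0, 0], 0.45],
  [[0, 0, 0], [0, 0, 0], 0.45],
])

```text
t: 15.15
tool_pos: [474.2, -259.2, 228.9]
orientation: [0.756, 0.655, -0.0, 0.0]
wrist_force: [0.2, 0.2, -0.1]
width: 39.1
finger_force: 0.0
```

```bash
python3 - <<'E'
from h import *
sh()
w=shot("wrist")
np.savez("w5.npz",**{k:w[k] for k in("pixels","K","k1","world_from_camera")})
save(w,"w5.png",sc=1.5)
E
```

```text
{'t': 15.15, 'tool_pos': [474.21, -259.237, 228.937], 'orientation': [0.756, 0.655, -0.0, 0.0], 'wrist_force': [0.245, 0.246, -0.138], 'width': 39.095, 'finger_force': 0.0}
```

View pics/w5.png

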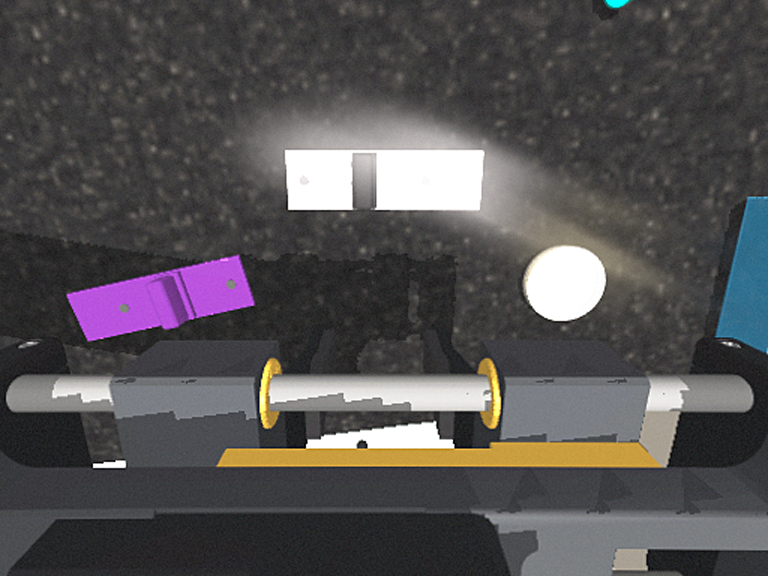

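The strip's corners are at (285,150), (484,150), (482,210) and (288,210). Its bar spans columns 353–377, and the purple decoy is at the left.

```bash
python3 - <<'E'
from h import *
w=dict(np.load("w5.npz"));w["k1"]=float(w["k1"])
im=w["pixels"].astype(int)
g=lambda u,v,z:atz(w,(u/1.5,v/1.5),z)[:2]
m=(im[90:150,180:335].min(2)>225).astype(np.uint8)
m=cv2.morphologyEx(m,cv2.MORPH_CLOSE,np.ones((25,25),np.uint8)) if 0 else m
c=max(cv2.findContours(m,cv2.RETR_EXTERNAL,2)[0],key=cv2.contourArea)
for nm,C in(("hand",np.array([(285,150),(484,150),(482.5,210),(288,210)])),):
    X=np.array([g(*q,4) for q in C]);print(X.round(1).tolist())
    e1=X[1]-X[0];e2=X[2]-X[3];print("len",np.hypot(*e1),np.hypot(*e2),"yaw",np.arctan2(e1[1],e1[0]),np.arctan2(e2[1],e2[0]),"w",np.hypot(*(X[0]-X[3])),np.hypot(*(X[1]-X[2])))
    ctr=X.mean(0);y=(np.arctan2(e1[1],e1[0])+np.arctan2(e2[1],e2[0]))/2
    b=ctr+R.from_euler("z",y).apply([-15,0,0])[:2];print("centre",ctr,"bar",b,"yaw",y)
B=np.array([g(353,153,30),g(377,153,30),g(376,208,30),g(354,208,30)]);print("bar top",B.round(1).tolist(),B.mean(0))
print(im[115:124,228:262].min(2)//10)
plan([b[0],b[1],160],y+np.pi/2)
E
```

```text
[[417.2, -158.6], [565.7, -180.0], [561.5, -224.4], [410.3, -202.7]]
len 150.02384968615706 152.78045862573973 yaw -0.1427624733571737 -0.14279448866639127 w 44.59656293643078 44.648552677107716
centre [ 488.68346146 -191.41839549] bar [ 473.83609461 -189.28398746] yaw -0.14277848101178248
bar top [[469.1, -169.3], [485.5, -171.6], [479.4, -208.7], [463.7, -206.4]] [ 474.44800048 -189.00290971]
[[25 25 25 25 25 25 25 14 15 16 16 17 17 17 17 17 17 17 17 16 16 17 16 25
  25 25 25 25 25 25 25 25 25 25]
 [25 25 25 25 25 25 25 13 15 16 17 17 16 17 17 17 17 17 17 16 15 17 16 25
  25 25 25 25 25 25 25 25 25 25]
 [25 25 25 25 25 25 25 13 15 15 16 16 16 17 16 16 16 17 17 16 14 17 15 25
  25 25 25 25 25 25 25 25 25 25]
 [25 25 25 25 25 25 25 13 15 15 16 16 16 16 16 17 16 16 16 15 15 16 15 25
  25 25 25 25 25 25 25 25 25 25]
 [25 25 25 25 25 25 25 12 14 15 16 15 16 16 16 16 16 16 16 15 14 15 15 25
  25 25 25 25 25 25 25 25 25 25]
 [25 25 25 25 25 25 25 12 14 14 15 15 15 15 15 15 16 16 15 14 14 15 14 25
  25 25 25 25 25 25 25 25 25 25]
 [25 25 25 25 25 25 18 12 13 14 15 15 15 15 15 15 15 15 15 14 13 15 14 25
  25 25 25 25 25 25 25 25 25 25]
 [25 25 25 25 25 25 18 11 13 13 14 15 15 15 15 15 15 15 15 14 13 15 14 25
  25 25 25 25 25 25 25 25 25 25]
 [25 25 25 25 25 25 21 11 13 13 14 13 14 14 14 14 14 15 14 14 13 14 13 25
  25 25 25 25 25 25 25 25 25 25]]
shift [0.0922, -0.0137, 0.0919] turn [0.0001, 0.0001, 0.0003] at [474.2, -259.2, 228.9] yaw 1.4284
```

Emit:
play_rows([
  [[0.0461, -0.0068, 0], [0, 0, 0], 0.45],
  [[0.0461, -0.0069, 0.03], [0, 0, 0], 0.45],
  [[0, 0, 0.05], [0, 0, 0], 0.45],
  [[0, 0, 0.05], [0, 0, 0], 0.45],
  [[0, 0, 0.045], [0, 0, 0], 0.45],
  [[0, 0, 0.0215], [0, 0, 0], 0.45],
  [[0, 0, 0], [0, 0, 0], 0.45],
  [[0, 0, 0], [0, 0, 0], 0.45],
  [[0, 0, 0], [0, 0, 0], 0.25],
  [[0, 0, 0], [0, 0, 0], 0.05],
], squeeze=40)

```text
t: 16.45
tool_pos: [474.1, -189.5, 82.3]
orientation: [0.755, 0.655, 0.0, 0.001]
wrist_force: [0.5, 0.9, -0.2]
width: 26.3
finger_force: 0.0
```

Emit:
play_rows([
  [[0, 0, 0], [0, 0, 0], 0.05],
  [[0, 0, 0], [0, 0, 0], 0.05],
  [[0, 0, 0], [0, 0, 0], 0.05],
  [[0, 0, 0], [0, 0, 0], 0.05],
  [[0, 0, 0], [0, 0, 0], 0.05],
  [[0, 0, 0], [0, 0, 0], 0.05],
  [[0, 0, 0], [0, 0, 0], 0.05],
  [[0, 0, 0], [0, 0, 0], 0.05],
  [[0, 0, 0], [0, 0, 0], 0.05],
  [[0, 0, 0], [0, 0, 0], 0.05],
])

```text
t: 17.7
tool_pos: [473.8, -189.4, 81.8]
orientation: [0.755, 0.655, -0.0, 0.0]
wrist_force: [-1.6, 0.9, 4.8]
width: 14.0
finger_force: 40.0
```

```bash
python3 - <<'E'
from h import *
sh()
M=np.array([550.9,76.9]);th=-0.192
X=M+R.from_euler("z",th).apply([-50,0,0])[:2];print(X)
plan([*X,215],th+np.pi/2)
E
```

```text
{'t': 17.7, 'tool_pos': [473.785, -189.418, 81.755], 'orientation': [0.755, 0.655, -0.0, 0.0], 'wrist_force': [-1.649, 0.948, 4.764], 'width': 13.978, 'finger_force': 40.001}
[501.81877232  86.44112622]
shift [0.3694, -0.0149, -0.1777] turn [0.0001, 0.0001, 0.032] at [473.8, -189.4, 81.8] yaw 1.4291
```

Emit:
play_rows([
  [[0, 0, -0.02], [0, 0, 0], 0.05],
  [[0, 0, -0.05], [0, 0, 0], 0.05],
  [[0, 0, -0.05], [0, 0, 0], 0.05],
  [[0, 0, -0.0577], [0, 0, 0], 0.05],
  [[0, 0, 0], [0, 0, 0], 0.05],
  [[0.03, -0.0015, 0], [0, 0, 0], 0.05],
  [[0.05, -0.0025, 0], [0, 0, 0], 0.05],
  [[0.06, -0.0025, 0], [0, 0, 0], 0.05],
  [[0.06, -0.0025, 0], [0, 0, 0], 0.05],
  [[0.06, -0.0025, 0], [0, 0, 0], 0.05],
])

```text
t: 18.95
tool_pos: [492.3, 6.4, 214.4]
orientation: [0.755, 0.655, -0.0, -0.0]
wrist_force: [1.9, 0.6, -1.9]
width: 13.9
finger_force: 40.0
```

Emit:
play_rows([
  [[0.05, -0.0015, 0], [0, 0, 0], 0.05],
  [[0.04, -0.0015, 0], [0, 0, 0], 0.05],
  [[0.0194, -0.0004, 0], [0, 0, 0], 0.05],
  [[0, 0, 0], [0, 0, 0.016], 0.05],
  [[0, 0, 0], [0, 0, 0.016], 0.05],
  [[0, 0, 0], [0, 0, 0], 0.05],
  [[0, 0, 0], [0, 0, 0], 0.05],
  [[0, 0, 0], [0, 0, 0], 0.05],
  [[0, 0, 0], [0, 0, 0], 0.05],
  [[0, 0, 0], [0, 0, 0], 0.05],
])

```text
t: 20.2
tool_pos: [501.8, 86.5, 214.8]
orientation: [0.772, 0.636, -0.0, 0.0]
wrist_force: [-0.1, -0.2, -0.7]
width: 13.6
finger_force: 40.0
```

```bash
python3 - <<'E'
from h import *
sh()
M=np.array([550.9,76.9]);th=-0.192
X=M+R.from_euler("z",th).apply([-50,0,0])[:2]
plan([*X,185],th+np.pi/2)
s=shot("side");w=shot("wrist")
np.savez("s6.npz",**{k:s[k] for k in("pixels","K","k1","world_from_camera")})
np.savez("w6.npz",**{k:w[k] for k in("pixels","K","k1","world_from_camera")})
a=cv2.resize(s["pixels"][110:220,200:340],None,fx=4,fy=4,interpolation=cv2.INTER_CUBIC)
b=w["pixels"][0:260,0:512]
b=cv2.resize(b,(560,284));cv2.imwrite("pics/c6.png",cv2.cvtColor(np.vstack([a[:316],b[:284]]),cv2.COLOR_RGB2BGR))
E
```

```text
{'t': 20.2, 'tool_pos': [501.782, 86.492, 214.806], 'orientation': [0.772, 0.636, -0.0, 0.0], 'wrist_force': [-0.052, -0.208, -0.72], 'width': 13.578, 'finger_force': 40.0}
shift [-0.0001, 0.0001, 0.0397] turn [0.0, 0.0, 0.0001] at [501.8, 86.5, 214.8] yaw 1.3789
```

View pics/c6.png

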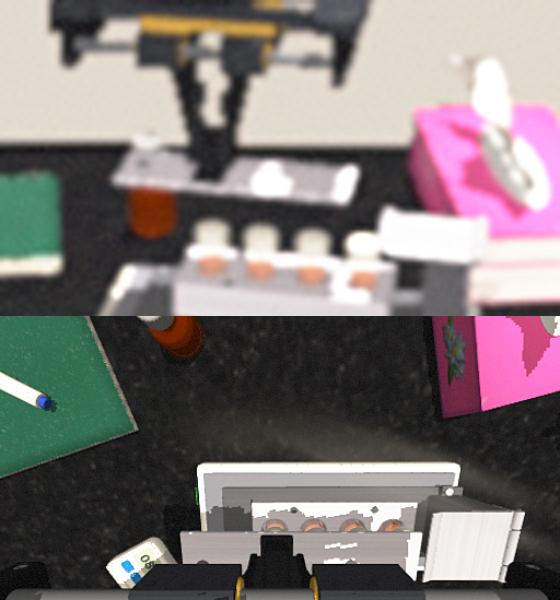

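The side crop shows the strip held near level above the row of caps. Its front near corner is at about (352,203) and its rear near corner at (113,187), with the leaf at (430,235). In the wrist view the leaf is at (475,545), right of and in line with the strip.

```bash
python3 - <<'E'
from h import *
L=lambda f:{**(d:=dict(np.load(f))),"k1":float(d["k1"])}
s=L("s6.npz");w=L("w6.npz")
M=np.array([550.9,76.9,0]);Rz=R.from_euler("z",-0.192)
mx=lambda x,y,z:M+Rz.apply([x,y,z])
o=ctrl.get_obs();t=np.array(o["tool_pos"])
st=lambda x,y,z:t+Rz.apply([x+15,y,z-81.8])
fs=lambda X:((proj(s,X)-[200,110]+.5)*4).round(0).tolist()
fw=lambda X:((proj(w,X)+.5)*1.093+[0,316]).round(0).tolist()
print("leaf wrist: farlip",fw(mx(61,27,108.8)),"farhinge",fw(mx(124.5,27,104.8)),"nearlip",fw(mx(61,-27,108.8)))
print("block far corners wrist",fw(mx(-70,26,66)),fw(mx(70,26,66)),"housing far",fw(mx(-126,56,31)),fw(mx(126,56,31)))
print("strip wrist far rear/front",fw(st(-75,22,4)),fw(st(75,22,4)))
print("strip side near-lower rear/front",fs(st(-75,-22,0)),fs(st(75,-22,0)),"far-upper",fs(st(-75,22,4)),fs(st(75,22,4)))
print("leaf side nearlip",fs(mx(61,-27,107)),"near70",fs(mx(70,-27,103)),"near hinge",fs(mx(124.5,-27,103)),"farlip",fs(mx(61,27,107)))
print("caps side",[fs(mx(x,0,95)) for x in(-51,-17,17,51)])
E
```

```text
leaf wrist: farlip [435.0, 514.0] farhinge [522.0, 513.0] nearlip [424.0, 584.0]
block far corners wrist [253.0, 503.0] [419.0, 503.0] housing far [195.0, 464.0] [466.0, 464.0]
strip wrist far rear/front [179.0, 533.0] [423.0, 533.0]
strip side near-lower rear/front [112.0, 184.0] [344.0, 205.0] far-upper [130.0, 151.0] [354.0, 170.0]
leaf side nearlip [375.0, 248.0] near70 [389.0, 255.0] near hinge [476.0, 264.0] farlip [385.0, 210.0]
caps side [[210.0, 230.0], [261.0, 234.0], [312.0, 239.0], [364.0, 244.0]]
```

```bash
python3 - <<'E'
from h import *
d=dict(np.load("s6.npz"));s={**d,"k1":float(d["k1"])}
t=np.array(ctrl.get_obs()["tool_pos"]);Rz=R.from_euler("z",-0.192)
st=lambda x,y,z:t+Rz.apply([x+15,y,z-81.8])
g=cv2.cvtColor(s["pixels"],cv2.COLOR_RGB2GRAY).astype(float)
for nm,y,z,a,sg in(("near-lower",-22,0,(-70,70),-1),("far-upper",22,4,(-70,70),1)):
    for x in np.linspace(*a,15):
        u,v=proj(s,st(x,y,z)); vs=np.arange(v-4,v+4,.1)
        c=cv2.remap(g.astype(np.float32),np.full((len(vs),1),u,np.float32),vs.astype(np.float32)[:,None],1)[:,0]
        gr=np.gradient(cv2.GaussianBlur(c[:,None],(1,9),0)[:,0])*sg;i=gr.argmax()
        print(nm,round(x),"dv",round(vs[i]-v,2),"str",round(gr[i],1))
E
```

```text
near-lower -70 dv -0.2 str 6.5
near-lower -60 dv 0.5 str 6.4
near-lower -50 dv 0.2 str 6.1
near-lower -40 dv -0.2 str 5.7
near-lower -30 dv 0.4 str 7.4
near-lower -20 dv 0.1 str 7.0
near-lower -10 dv 0.7 str 6.2
near-lower 0 dv 0.2 str 6.7
near-lower 10 dv 0.1 str 7.1
near-lower 20 dv -0.3 str 10.6
near-lower 30 dv 0.4 str 10.2
near-lower 40 dv -0.1 str 7.5
near-lower 50 dv 0.7 str 7.0
near-lower 60 dv 0.4 str 7.0
near-lower 70 dv -0.1 str 8.9
far-upper -70 dv -3.7 str 0.8
far-upper -60 dv -3.7 str 1.6
far-upper -50 dv -0.5 str 5.0
far-upper -40 dv 0.1 str 4.4
far-upper -30 dv 1.0 str 3.2
far-upper -20 dv -2.4 str 0.7
far-upper -10 dv 3.4 str 3.4
far-upper 0 dv -0.0 str 5.5
far-upper 10 dv -0.5 str 6.1
far-upper 20 dv -0.6 str 11.9
far-upper 30 dv -0.9 str 6.2
far-upper 40 dv -0.4 str 6.1
far-upper 50 dv -0.7 str 5.5
far-upper 60 dv 0.1 str 5.3
far-upper 70 dv -1.2 str 10.2
```

Emit:
play_rows([
  [[0, 0, 0.015], [0, 0, 0], 0.05],
  [[0, 0, 0.015], [0, 0, 0], 0.05],
  [[0, 0, 0.01], [0, 0, 0], 0.05],
  [[0, 0, 0.005], [0, 0, 0], 0.05],
  [[0, 0, 0.003], [0, 0, 0], 0.05],
  [[0, 0, 0], [0, 0, 0], 0.05],
  [[0, 0, 0], [0, 0, 0], 0.05],
  [[0, 0, 0], [0, 0, 0], 0.05],
  [[0, 0, 0], [0, 0, 0], 0.05],
  [[0, 0, 0], [0, 0, 0], 0.05],
])

```text
t: 21.55
tool_pos: [501.8, 86.5, 178.9]
orientation: [0.772, 0.636, 0.0, 0.0]
wrist_force: [-0.1, -0.2, -1.0]
width: 13.7
finger_force: 40.0
```

Emit:
play_rows([
  [[0, 0.008, 0.0006], [0, 0, 0], 0.05],
  [[0, 0.008, 0], [0, 0, 0], 0.05],
  [[0, 0.008, 0], [0, 0, 0], 0.05],
  [[0, 0.008, 0], [0, 0, 0], 0.05],
  [[0, 0.008, 0], [0, 0, 0], 0.05],
  [[0, 0, 0], [0, 0, 0], 0.05],
  [[0, 0, 0], [0, 0, 0], 0.05],
  [[0, 0, 0], [0, 0, 0], 0.05],
  [[0, 0, 0], [0, 0, 0], 0.05],
  [[0, 0, 0], [0, 0, 0], 0.05],
])

```text
t: 22.8
tool_pos: [531.2, 80.8, 178.4]
orientation: [0.772, 0.636, 0.0, 0.0]
wrist_force: [-0.4, -0.5, -0.9]
width: 13.8
finger_force: 40.0
```

No contact, with the front edge at about x = 70. Going on.

Emit:
play_rows([
  [[0, 0.004, 0], [0, 0, 0], 0.05],
  [[0, 0.004, 0], [0, 0, 0], 0.05],
  [[0, 0.004, 0], [0, 0, 0], 0.05],
  [[0, 0.004, 0], [0, 0, 0], 0.05],
  [[0, 0.004, 0], [0, 0, 0], 0.05],
  [[0, 0.004, 0], [0, 0, 0], 0.05],
  [[0, 0, 0], [0, 0, 0], 0.05],
  [[0, 0, 0], [0, 0, 0], 0.05],
  [[0, 0, 0], [0, 0, 0], 0.05],
  [[0, 0, 0], [0, 0, 0], 0.05],
])

```text
t: 24.05
tool_pos: [548.8, 77.4, 178.4]
orientation: [0.772, 0.636, -0.0, 0.0]
wrist_force: [1.3, -0.3, -1.5]
width: 13.5
finger_force: 40.0
```

Emit:
play_rows([
  [[0, 0.001, 0], [0, 0, 0], 0.05],
  [[0, 0.001, 0], [0, 0, 0], 0.05],
  [[0, 0, 0], [0, 0, 0], 0.05],
  [[0, 0, 0], [0, 0, 0], 0.05],
  [[0, 0, 0], [0, 0, 0], 0.05],
  [[0, 0, 0], [0, 0, 0], 0.05],
  [[0, 0, 0], [0, 0, 0], 0.05],
  [[0, 0, 0], [0, 0, 0], 0.05],
  [[0, 0, 0], [0, 0, 0], 0.05],
  [[0, 0, 0], [0, 0, 0], 0.05],
])

```text
t: 25.3
tool_pos: [550.4, 77.1, 178.4]
orientation: [0.772, 0.636, 0.0, 0.0]
wrist_force: [-0.6, -0.5, -1.4]
width: 13.6
finger_force: 40.0
```

Emit:
play_rows([
  [[0, 0, 0.001], [0, 0, 0], 0.05],
  [[0, 0, 0.001], [0, 0, 0], 0.05],
  [[0, 0, 0.0007], [0, 0, 0], 0.05],
  [[0, 0, 0], [0, 0, 0], 0.05],
  [[0, 0, 0], [0, 0, 0], 0.05],
  [[0, 0, 0], [0, 0, 0], 0.05],
  [[0, 0, 0], [0, 0, 0], 0.05],
  [[0, 0, 0], [0, 0, 0], 0.05],
  [[0, 0, 0], [0, 0, 0], 0.05],
  [[0, 0, 0], [0, 0, 0], 0.05],
])

```text
t: 26.55
tool_pos: [550.6, 77.2, 176.9]
orientation: [0.772, 0.636, 0.0, 0.0]
wrist_force: [-1.8, -0.2, 4.9]
width: 13.6
finger_force: 40.0
```

Emit:
play_rows([
  [[0, 0, 0.0008], [0, 0, 0], 0.05],
  [[0, 0, 0.0008], [0, 0, 0], 0.05],
  [[0, 0, 0], [0, 0, 0], 0.05],
  [[0, 0, 0], [0, 0, 0], 0.05],
  [[0, 0, 0], [0, 0, 0], 0.05],
  [[0, 0, 0], [0, 0, 0], 0.05],
  [[0, 0, 0], [0, 0, 0], 0.05],
  [[0, 0, 0], [0, 0, 0], 0.05],
  [[0, 0, 0], [0, 0, 0], 0.05],
  [[0, 0, 0], [0, 0, 0], 0.05],
])

```text
t: 27.8
tool_pos: [551.0, 77.3, 177.0]
orientation: [0.772, 0.636, 0.001, 0.001]
wrist_force: [-4.6, -0.5, 14.8]
width: 13.8
finger_force: 40.0
```

```bash
python3 - <<'E'
from h import *
sh();print(ctrl.get_obs()["torque"])
s=shot("side");w=shot("wrist")
a=cv2.resize(s["pixels"][120:220,200:340],None,fx=4,fy=4,interpolation=cv2.INTER_CUBIC)
b=cv2.resize(w["pixels"][130:240,150:512],(560,170))
cv2.imwrite("pics/c7.png",cv2.cvtColor(np.vstack([a,b]),cv2.COLOR_RGB2BGR))
E
```

```text
{'t': 27.8, 'tool_pos': [551.049, 77.323, 176.963], 'orientation': [0.772, 0.636, 0.001, 0.001], 'wrist_force': [-4.633, -0.452, 14.847], 'width': 13.832, 'finger_force': 40.014}
[-0.22678894  1.04380483 -0.00326108]
```

View pics/c7.png

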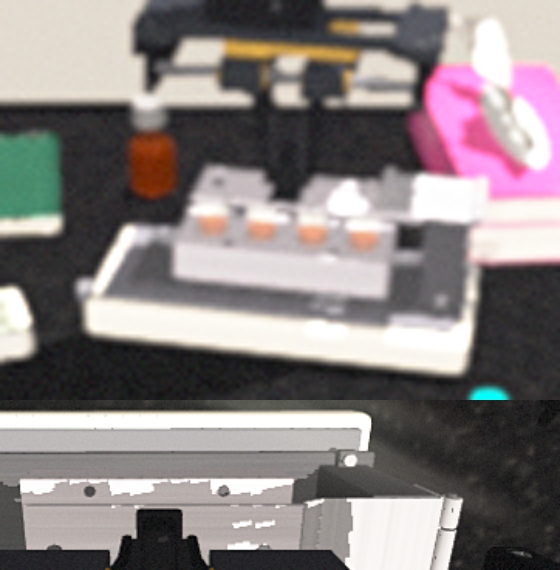

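The strip lies on the caps with its front under the leaf, which is at (445,195) and down. Next I check the tilt and how the load is shared between front and rear.

```bash
python3 - <<'E'
from h import *
o=ctrl.get_obs();Rt=R.from_quat(o["orientation"])
Rz=R.from_euler("z",-0.192)
M=np.array([550.9,76.9])
print("tool z in mixer axes",Rz.inv().apply(Rt.apply([0,0,1])).round(4),"tcp in mixer",Rz.inv().apply([*(o["tool_pos"][:2]-M),0]).round(2),"yaw",np.arctan2(*Rt.apply([1,0,0])[[1,0]])-np.pi/2)
print("F mixer",Rz.inv().apply(o["wrist_force"]).round(2),"T mixer",Rz.inv().apply(o["torque"]).round(3))
E
```

```text
tool z in mixer axes [ 2.1e-03  2.0e-04 -1.0e+00] tcp in mixer [0.02 0.45 0.  ] yaw -0.1918127439085715
F mixer [-4.38 -2.06 15.73] T mixer [-0.434  0.942  0.063]
```

Emit:
play_rows([
  [[0, -0.0008, 0], [0, 0, 0], 0.05],
  [[0, 0, 0], [0.001, 0, 0], 0.05],
  [[0, 0, 0], [0.001, 0, 0], 0.05],
  [[0, 0, 0], [0, 0, 0], 0.05],
  [[0, 0, 0], [0, 0, 0], 0.05],
  [[0, 0, 0], [0, 0, 0], 0.05],
  [[0, 0, 0], [0, 0, 0], 0.05],
  [[0, 0, 0], [0, 0, 0], 0.05],
  [[0, 0, 0], [0, 0, 0], 0.05],
  [[0, 0, 0], [0, 0, 0], 0.05],
])

```text
t: 29.15
tool_pos: [550.6, 77.2, 176.8]
orientation: [0.772, 0.636, -0.0, -0.0]
wrist_force: [-2.5, -0.9, 13.2]
width: 13.9
finger_force: 40.0
```

```bash
python3 - <<'E'
from h import *
o=ctrl.get_obs();Rt=R.from_quat(o["orientation"])
Rz=R.from_euler("z",-0.192)
M=np.array([550.9,76.9])
print("tool z in mixer axes",Rz.inv().apply(Rt.apply([0,0,1])).round(4),"tcp in mixer",Rz.inv().apply([*(o["tool_pos"][:2]-M),0]).round(2))
print("F mixer",Rz.inv().apply(o["wrist_force"]).round(2),"T mixer",Rz.inv().apply(o["torque"]).round(3),o["tool_pos"][2])
E
```

```text
tool z in mixer axes [-5.e-04  2.e-04 -1.e+00] tcp in mixer [-0.32  0.27  0.  ]
F mixer [-2.25 -1.35 13.17] T mixer [-0.521  0.576 -0.082] 176.81804743261594
```

Emit:
play_rows([
  [[0, 0, 0], [0.001, 0, 0], 0.05],
  [[0, 0, 0], [0.001, 0, 0], 0.05],
  [[0, 0, 0], [0.001, 0, 0], 0.05],
  [[0, 0, 0], [0, 0, 0], 0.05],
  [[0, 0, 0], [0, 0, 0], 0.05],
  [[0, 0, 0], [0, 0, 0], 0.05],
  [[0, 0, 0], [0, 0, 0], 0.05],
  [[0, 0, 0], [0, 0, 0], 0.05],
  [[0, 0, 0], [0, 0, 0], 0.05],
  [[0, 0, 0], [0, 0, 0], 0.05],
])

```text
t: 30.4
tool_pos: [550.8, 77.2, 176.8]
orientation: [0.772, 0.636, -0.001, -0.002]
wrist_force: [-2.1, -1.1, 11.5]
width: 13.7
finger_force: 40.0
```

```bash
cat > c.py <<'E'
from h import *
o=ctrl.get_obs();Rt=R.from_quat(o["orientation"])
Rz=R.from_euler("z",-0.192)
M=np.array([550.9,76.9])
print("tool z in mixer axes",Rz.inv().apply(Rt.apply([0,0,1])).round(4),"tcp in mixer",Rz.inv().apply([*(o["tool_pos"][:2]-M),0]).round(2))
print("F mixer",Rz.inv().apply(o["wrist_force"]).round(2),"T mixer",Rz.inv().apply(o["torque"]).round(3),o["tool_pos"][2])
E
python3 c.py
```

```text
tool z in mixer axes [-4.8e-03  3.0e-04 -1.0e+00] tcp in mixer [-0.16  0.27  0.  ]
F mixer [-1.88 -1.49 11.46] T mixer [-0.455  0.184  0.014] 176.80758164641142
```

Emit:
play_rows([
  [[0, 0, 0.0008], [0, 0, 0], 0.05],
  [[0, 0, 0], [0, 0, 0], 0.05],
  [[0, 0, 0], [0, 0, 0], 0.05],
  [[0, 0, 0], [0, 0, 0], 0.05],
  [[0, 0, 0], [0, 0, 0], 0.05],
  [[0, 0, 0], [0, 0, 0], 0.05],
  [[0, 0, 0], [0, 0, 0], 0.05],
  [[0, 0, 0], [0, 0, 0], 0.05],
  [[0, 0, 0], [0, 0, 0], 0.05],
  [[0, 0, 0], [0, 0, 0], 0.05],
])

```text
t: 31.65
tool_pos: [551.0, 77.3, 176.8]
orientation: [0.772, 0.636, -0.001, -0.002]
wrist_force: [-4.5, -1.2, 17.2]
width: 13.7
finger_force: 40.0
```

```bash
python3 c.py
```

```text
tool z in mixer axes [-4.2e-03  3.0e-04 -1.0e+00] tcp in mixer [-0.01  0.39  0.  ]
F mixer [-4.15 -2.07 17.19] T mixer [-0.62   0.578 -0.014] 176.81630898816297
```

```bash
python3 -c "
from station import close_job
print(close_job())"
```

```text
the job is handed in; nothing more can be done
None
```

I handed the job in with the vial seated in the empty bore and let go. The strip is under the keeper leaf, its front edge at about x = 90 mm of the shaker by my estimate, pressed flat on the caps with about 17 N. No pass or fail result was shown.

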